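Hood a warming rack and hold the heat dial

TASK

Warm the doughnut on the rack: hang the copper hood astride the rack's bar, ridge along the bar, and let go of it so that it hangs there by itself. Then turn the timer's spring-return dial by its red post, past the green and yellow notches to the red third one, and hold it there against its spring: finish while still holding it at the red mark. Leave the pastries, the card, the mug and the sugar jar where they are.

Things in the scene. Friction and masses are not known exactly. Their poses are not given: they have to be found in the camera images.
- rack: warming rack, fixed to the counter: dark heated plate, white on top, 110 x 220 x 20 mm (x, y, z) with a steel post at each y end (local y = -100 and +100 mm) carrying a horizontal steel bar, 12 mm thick, along the rack's local y. Origin at the centre of the plate's underside, on the counter; z up. Black balls of 20 mm cap the posts (top at 160 mm).
- bar_mid (a point): middle of the rack's bar, on its centre line, 150 mm above the counter; y runs along the bar. 186 mm of bar is free between the posts.
- hood: loose copper heat hood, 0.17 to 0.35 kg, 3 mm sheet, 90 mm long along local y: inverted U, open below and at the ends. Roof of two 45 degree panels, then skirts splaying to the feet it stands on. Origin under its centre at foot level, z up. Inner width 28 mm at the eaves (47 mm up), 62 at the feet; 68 outside; 97 tall with grip.
- hood_ridge (a point): middle of the hood's ridge line, in the middle of the sheet, 63 mm above the feet; axes as the hood's. With the hood hung and the bar up inside the roof, this point is about 10 mm above the bar's centre line.
- hood_grip (a point): centre of the hood's black square grip post, 18 x 18 mm across local x and y, standing on the ridge up to 97 mm above the feet; this point is 81 mm above the feet. Free all round, to be pinched from above along x or y.
- timer: white timer box, fixed to the counter, 150 x 150 x 50 mm, with a flat round steel dial of 108 mm diameter on top. Flat ticks on the box top around the dial: black at rest, then green (first notch), yellow (second), red and wider (third). Origin at the centre of its underside; at yaw 0 the ticks lie on the robot's side (-x). z up.
- dial_axis (a point): point on the dial's vertical axis, on the dial's top face, 58 mm above the counter
- dial_post: red upright finger post of the dial, 14 mm diameter, 38 mm tall (58 to 96 mm above the counter), 45 mm from the dial's axis; carried round by the dial, and also free to spin on its own axis; free all round. Origin at the centre of its foot. A black pointer line runs from the axis under the post towards the ticks. At rest it lies at 135 degrees counterclockwise from the timer's local +x.
- post_mid (a point): point on the finger post's axis 20 mm above the dial, 78 mm above the counter
- dial (a joint): turn of the dial, rad: 0 at rest, grows counterclockwise seen from above. Notches felt at 0.4 (green), 0.8 (yellow) and 1.2 (red, third); hard stop at 1.5. A spring always turns it back to 0 when let go, from every notch. At the post the push needed is about 2 N at rest, 5 to 6 N at the third notch; some 1.5 N harder just past each notch and easier just before it.
- donut_a: glazed ring doughnut, 82 mm across, 30 mm high, lying on the rack's plate under the bar; origin at the centre of its underside
- donut_b: golden ring doughnut, 82 mm across, 30 mm high, on the counter
- muffin_a: dark muffin in a white paper cup, 74 mm across, 66 mm high
- muffin_b: brown muffin in a white paper cup, 74 mm across, 66 mm high
- shaker: clear sugar jar with a steel cap, 56 mm across, 120 mm high
- cup: white mug, 80 mm across, 70 mm high, handle on one side
- card: blank white card standing in a wooden foot, 75 mm wide, 80 mm high
Mind the look-alikes: they are no part of the job. Leave any pink or purple look-alike of the rack alone.

How it is judged:
By the outcome, as a careful person would: the job done as asked, in the order asked, and still so for the second after the job is handed in, while the arm keeps its last pose, push and grip.
It also fails if it takes over 58 s, if anything falls off the work surface, if the arm or the gripper's body presses on something with over 40 N, if the wrist force passes 120 N, or if a joint passes its speed limit or range.

ROBOT

A 7-joint arm with a two-finger parallel gripper is mounted at the origin on the work surface. World frame = base frame: x ahead of the robot, y to its left, z up, the work surface at z = 0. Lengths are in m, angles in rad, forces in N, time in s.
With the tool pointing down it reaches from about 0.425 to 0.925 m from the base axis. Payload 6.8 kg.
Tool frame: the origin (TCP) lies on the centre line of the jaws, within the pads' length; the fingertips stand 14 mm ahead of it and the grasp point (between the pads) lies 5 mm behind it (r.nose_length is the distance from the TCP to the fingertips, in m); z points along the fingers, y is the direction in which the jaws open and shut (so a half turn about z gives the same grasp; the last joint's range is limited). The gripper opens to 85 mm and grips with 20 to 120 N. Pads are 22 mm wide; open, the fingers measure 114 mm over their backs; the gripper's body (76 mm by 85 mm) begins 54 mm behind the grasp point. The pads swing forward as they close: fully open they stand 13 mm farther back than shut.
Start: joints at [1.24, 0.477, 0.022, 1.555, -0.011, 1.109, -0.083], TCP at [0.149, -0.658, 0.245] pointing down, gripper open.
Joint ranges: [-2.96, 2.96], [-0.34, 2.1], [-1.41, 1.46], [0.24, 2.44], [-1.37, 4.51], [0.17, 1.92], [-2.96, 2.96]. Speed limits (rad/s): [2.39, 2.39, 3.14, 3.14, 3.14, 3.14, 3.14].

INTERFACE

Orientations are given as a rotation vector (axis times angle).
In Python, from bench import r, imaging, look_for, outline_of gives the robot as it stands. The module is installed in compiled form; this text tells all that it offers.
- The arm moves only by the tool carry_out, never from a script. Its arguments are lists of equal length, an entry for each row: "offset": the shift along the tool's x, y, z as a fraction of full scale, a list of three; "turn": the turn, a rotation vector about the tool's x, y, z as a fraction of full scale, a list of three. A call has 1 to 8 rows; each row is the pose to reach, as a shift and turn from the pose commanded when the call began, along the tool's axes at that moment; what a row does not reach only later rows make up. Full scale, the value 1, is 0.5 m for a shift and 1.5 rad for a turn. A row lasts 1/10 s, in which the tool goes at most 50 mm and 8.59 degrees, less where a joint would pass 70% of its speed; a pose out of reach is approached as far as the arm can. A call with a number of a shift or a turn outside -1 to 1 is refused whole. A call with a gripper value outside its range is refused whole. "hand" is the closure, from 0 (fully open) to 1 (shut), set as the call begins (left out, the last holds). The fingers move at their own pace and stop on an object; "force" is the grip in N (left out, the last holds). Time passes only in rows, so rows that repeat a pose let the fingers close. It gives the time, the measured TCP pose, the force and the opening at its end, in the units of the state.
- r.get_obs(): the state, without advancing time (a new reading comes with each control period).
- imaging.grab_frame(name): name is "scene" or "top" or "wrist"; returns a dict with "pixels" (420x560x3 uint8, red, green, blue), "fx", "fy", "cx", "cy" (pixels), "R" (3x3) and "t" (3): a world point X has camera coordinates R X + t. Camera axes: x right, y down, z forward; pixel columns grow to the right and rows downward; lengths in m; the calibration is good to about 2 mm. A picture is of the moment at which its call begins. There is no depth.
- r.hand_in(): hands the job in, once; it reports no verdict.
Trained networks look in the newest picture that a camera, given by its name, has taken for a name from the list of things; names that differ only in an ending like _2 or _b are one class to them, and where a whole thing is asked for, a point or a joint stands for the part that bears it (a point fixed in the world has none). Each returns a list of dicts, best first, with "score" (0 to 1); they miss things now and then, are a little off and sometimes report something else, mostly with a low value. They report only what shows in the picture. A call takes as long as a camera call. They do not tell look-alikes from the thing itself.
- look_for(query, camera): "xyz" ([x, y, z] in m, in the coordinates of the camera as it stood for that picture, good to about 4 mm: the middle of the surface that is visible of it).
- outline_of(query, camera): "region" (420x560 bool, what is visible of it).
The state is a dict: "clock": time; "joints": joint angles; "qvel": joint speeds; "tau": joint torques, N m; "tcp_pos": TCP position; "orientation": TCP orientation; "contact_force": force on the tool from outside, world axes, zero at the start; "moment": the same for the moment, N m; "grip_width": finger opening in m.
Only numpy, scipy, OpenCV 4.12 (cv2) and the standard library are available. Lean on these libraries where they do the work, as an engineer would, in place of code of your own. Each camera call takes 0.05 s, during which the arm holds its last target. There are 200 camera calls.

## Working session

There is one attempt and no reset: what is moved stays moved. The work goes in short steps, Python scripts to look and compute and a tool call to move; the robot and the scene stay as the last step left them, time stands still between calls to the robot, and variables do not carry over. Pictures are saved under pics/ and viewed, about 8 in all and at most 12, crops included, and the job is handed in when it is done.

Besides the shell and the picture viewer there is one more tool, called after "Call:" as a command line: name --argument value ..., lists and objects as JSON in quotes. carry_out: Moves the arm, as the interface text tells. Shift numbers are shares of 0.5 m and turn numbers shares of 1.5 rad, none past 1 either way. Its arguments: {"type":"object","properties":{"offset":{"type":"array","items":{"type":"array","items":{"type":"number","minimum":-1,"maximum":1}}},"turn":{"type":"array","items":{"type":"array","items":{"type":"number","minimum":-1,"maximum":1}}},"hand":{"type":"number"},"force":{"type":"number"}},"required":["offset","turn"]}

```bash
mkdir -p pics; ls; cat > h.py <<'E'
import numpy as np, cv2
from bench import r, imaging, look_for, outline_of
from scipy.spatial.transform import Rotation as Ro
np.set_printoptions(precision=4,suppress=True)
def grab(n,f=None):
    d=imaging.grab_frame(n); d['R']=np.array(d['R']);d['t']=np.array(d['t'])
    if f: cv2.imwrite('pics/'+f,d['pixels'][:,:,::-1])
    return d
def w(d,p): return d['R'].T@(np.array(p)-d['t'])
def px(d,X):
    c=(d['R']@np.atleast_2d(X).T).T+d['t']; return np.c_[d['fx']*c[:,0]/c[:,2]+d['cx'],d['fy']*c[:,1]/c[:,2]+d['cy']]
def plane(d,uv,z):
    uv=np.atleast_2d(uv); ray=np.c_[(uv[:,0]-d['cx'])/d['fx'],(uv[:,1]-d['cy'])/d['fy'],np.ones(len(uv))]@d['R']
    c=-d['R'].T@d['t']; return c+ray*((z-c[2])/ray[:,2])[:,None]
E
python3 - <<'E'
from h import *
o=r.get_obs(); print(o)
for c in ['top','scene']:
    d=grab(c,c+'0.png'); print(c,-d['R'].T@d['t'],d['fx'])
    for q in ['rack','hood','hood_grip','timer','dial_post','donut_a','dial_axis','muffin_a','shaker','cup','card']:
        for x in look_for(q,c)[:3]: 
            if x['score']>.2: print(q,round(x['score'],2),w(d,x['xyz']),px(d,w(d,x['xyz']))[0].round())
a=[cv2.imread('pics/%s0.png'%c) for c in('top','scene')]
E
```

```text
pics
{'clock': 0.0, 'joints': array([ 1.24  ,  0.4778,  0.0224,  1.5565, -0.0114,  1.1093, -0.0831]), 'qvel': array([ 0.0002,  0.0012,  0.0004,  0.001 ,  0.    , -0.0022, -0.0005]), 'tau': array([  0.0003, -59.645 ,   1.6075, -28.1195,   0.0124,   0.0093,
         0.    ]), 'tcp_pos': array([ 0.1489, -0.6578,  0.2443]), 'orientation': array([-3.1204, -0.3491,  0.0006]), 'contact_force': array([ 0.0891, -0.7306,  0.5873]), 'moment': array([ 0.0196, -0.0169,  0.0397]), 'grip_width': 0.08518925334179797}
top [0.3237 0.0143 1.2849] 427.45839378943083
rack 0.96 [ 0.2569 -0.2626  0.0229] [374. 306.]
rack 0.95 [0.3258 0.1928 0.015 ] [217. 282.]
rack 0.84 [0.6123 0.1644 0.0188] [228. 186.]
hood 0.97 [ 0.4127 -0.0339  0.0511] [294. 251.]
hood_grip 0.8 [ 0.4165 -0.0365  0.0457] [295. 250.]
timer 0.89 [ 0.6177 -0.2     0.0477] [350. 182.]
donut_a 0.9 [0.6074 0.1644 0.0478] [227. 186.]
donut_a 0.8 [0.4796 0.418  0.0269] [141. 230.]
dial_axis 0.78 [ 0.6168 -0.2026  0.0475] [351. 183.]
muffin_a 0.86 [ 0.4833 -0.368   0.0551] [409. 227.]
muffin_a 0.63 [ 0.7827 -0.0021  0.0522] [283. 129.]
shaker 0.
[... 359 characters left out ...]
36.]
hood_grip 0.73 [ 0.4438 -0.0436  0.047 ] [247. 235.]
timer 0.56 [ 0.6341 -0.2238  0.0524] [271. 304.]
dial_post 0.67 [ 0.4419 -0.0435  0.044 ] [246. 235.]
dial_post 0.58 [ 0.6039 -0.1704  0.085 ] [271. 278.]
donut_a 0.79 [0.6183 0.1526 0.0483] [322. 214.]
donut_a 0.47 [0.4884 0.4055 0.03  ] [317. 164.]
dial_axis 0.83 [ 0.6357 -0.2289  0.0463] [271. 307.]
muffin_a 0.78 [ 0.7866 -0.0171  0.0587] [352. 269.]
muffin_a 0.65 [0.6265 0.1187 0.0243] [320. 226.]
muffin_a 0.62 [ 0.4962 -0.3799  0.0609] [195. 327.]
shaker 0.6 [0.6505 0.4339 0.0794] [362. 162.]
cup 0.59 [ 0.6404 -0.4254  0.0375] [234. 373.]
card 0.65 [0.7904 0.1013 0.0109] [365. 251.]
card 0.65 [ 0.6374 -0.2288  0.0465] [272. 307.]
```

```bash
python3 - <<'E'
import cv2
t=cv2.imread('pics/top0.png')[100:330,110:450]; cv2.imwrite('pics/topc.png',cv2.resize(t,(800,541),interpolation=cv2.INTER_CUBIC))
t=cv2.imread('pics/scene0.png')[140:350,180:420]; cv2.imwrite('pics/scc.png',cv2.resize(t,(686,600),interpolation=cv2.INTER_CUBIC))
E
```

```text
(no output)
```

View pics/topc.png

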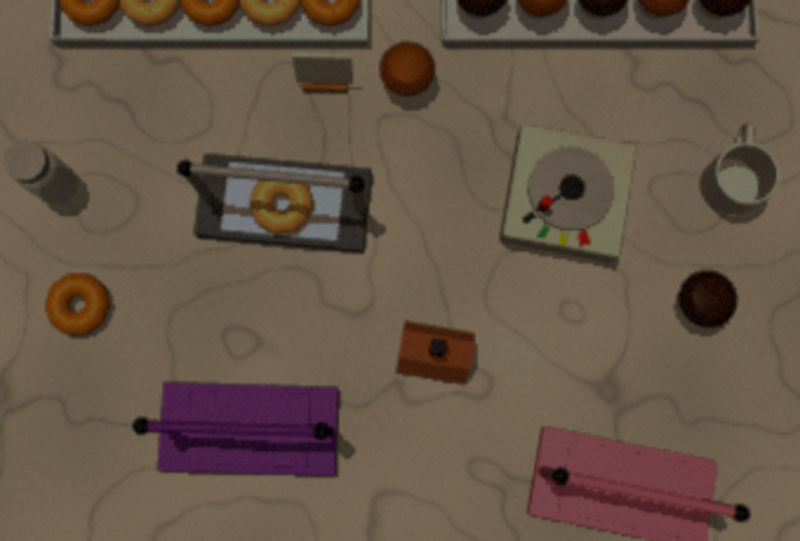

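View pics/scc.png

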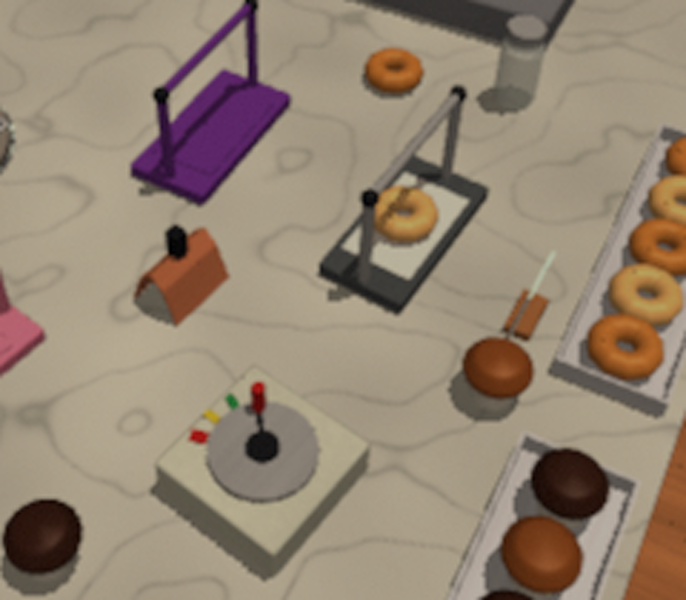

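The top view shows the true (dark/white) rack with the glazed doughnut, its ball caps at crop (184,168) and (357,185). The hood grip is at (438,348), and the timer hub at (572,187) with the red post at (546,203). The scene view agrees. Next I'll localise them with code.

```bash
python3 - <<'E'
from h import *
d=grab('top'); im=d['pixels'].astype(int)
g=cv2.cvtColor(d['pixels'],cv2.COLOR_RGB2HSV)
def blob(m,c,rad):
    yy,xx=np.nonzero(m); k=np.hypot(xx-c[0],yy-c[1])<rad; return np.array([xx[k].mean(),yy[k].mean()]),k.sum()
cv=lambda x,y:(110+x/2.353,100+y/2.353)
dark=im.max(2)<45
P={}
for n,c,z,rad in [('ballL',(184,168),.15,5),('ballR',(357,185),.15,5),('grip',(438,348),.097,6),('hub',(572,187),.06,8)]:
    uv,k=blob(dark,cv(*c),rad); P[n]=plane(d,uv,z)[0]; print(n,uv,k,P[n])
red=(im[:,:,0]>110)&(im[:,:,1]<60)
uv,k=blob(red,cv(546,203),6); print('post',uv,k,plane(d,uv,.09))
uv,k=blob(red,cv(585,238),6); print('redtick',uv,k,plane(d,uv,.05))
b=P['ballL']-P['ballR']; print('bar mid',(P['ballL']+P['ballR'])/2,'len',np.hypot(*b[:2]),'yaw',np.degrees(np.arctan2(-b[0],b[1])))
m=outline_of('hood','top')[0]['region'].astype(np.uint8)
c,_=cv2.findContours(m,0,2); c=max(c,key=cv2.contourArea); rc=cv2.boxPoints(cv2.minAreaRect(c)); q=plane(d,rc,.0); print(rc,q)
m=outline_of('timer','top')[0]['region'].astype(np.uint8)
c,_=cv2.findContours(m,0,2); c=max(c,key=cv2.contourArea); q=plane(d,cv2.boxPoints(cv2.minAreaRect(c)),.05); print(q, q.mean(0)); e=q[1]-q[0]; print('timer yaw mod90',np.degrees(np.arctan2(e[1],e[0])))
R=Ro.from_rotvec(r.get_obs()['orientation']).as_matrix();print(R)
dw=grab('wrist'); print('wristcam in tool', R.T@(-dw['R'].T@dw['t']-r.get_obs()['tcp_pos']), dw['R']@R, dw['fx'])
E
```

```text
ballL [188.5588 171.8529] 34 [0.623  0.2579 0.15  ]
ballR [262.0417 178.7083] 72 [0.6036 0.0569 0.15  ]
grip [295.7619 247.8333] 42 [ 0.4194 -0.0357  0.097 ]
hub [352.4884 179.4651] 86 [ 0.6232 -0.2063  0.06  ]
post [341.8889 184.6667] 9 [[ 0.6006 -0.1699  0.09  ]]
redtick [357.7222 200.7778] 18 [[ 0.5612 -0.2214  0.05  ]]
bar mid [0.6133 0.1574 0.15  ] len 0.2019589816430284 yaw -5.528756941987878
[[276.576 257.832]
 [280.688 235.216]
 [312.368 240.976]
 [308.256 263.592]] [[ 0.3974  0.0178  0.    ]
 [ 0.4653  0.0053  0.    ]
 [ 0.4477 -0.09    0.    ]
 [ 0.3802 -0.0767  0.    ]]
[[ 0.5534 -0.1148  0.05  ]
 [ 0.7105 -0.1436  0.05  ]
 [ 0.6842 -0.2942  0.05  ]
 [ 0.5281 -0.2622  0.05  ]] [ 0.619  -0.2037  0.05  ]
timer yaw mod90 -10.393631716148501
[[ 0.9753  0.2209  0.    ]
 [ 0.2209 -0.9753 -0.0001]
 [ 0.      0.0001 -1.    ]]
wristcam in tool [ 0.0735 -0.0007 -0.1278] [[-0.      1.      0.0001]
 [-0.9595  0.     -0.2818]
 [-0.2818 -0.0001  0.9595]] 316.1959742474339
```

```bash
cat >> h.py <<'E'
def go(p,yaw=None):
    "fractions for tool-down at p; yaw = world angle (deg) of tool y axis"
    o=r.get_obs(); R=Ro.from_rotvec(o['orientation']); 
    s=R.inv().apply(np.array(p)-o['tcp_pos'])/.5
    if yaw is None: a=R.as_matrix()[:,1]; yaw=np.degrees(np.arctan2(a[1],a[0]))
    a=np.radians(yaw); T=np.array([[-np.sin(a),np.cos(a),0],[np.cos(a),np.sin(a),0],[0,0,-1]]).T
    T=np.c_[np.cross([np.cos(a),np.sin(a),0],[0,0,-1]),[np.cos(a),np.sin(a),0],[0,0,-1]]
    t=(R.inv()*Ro.from_matrix(T)).as_rotvec()/1.5
    print('offset',s.round(4),'turn',t.round(4),'rows>=',np.ceil(np.linalg.norm(s)*10),np.linalg.norm(t)*1.5/.15)
def st():
    o=r.get_obs(); a=Ro.from_rotvec(o['orientation']).as_matrix()
    print('t %.2f'%o['clock'],o['tcp_pos'],'yaw %.2f'%np.degrees(np.arctan2(a[1,1],a[0,1])),'zaxis',a[:,2],'F',o['contact_force'],'w %.4f'%o['grip_width'],'q',o['joints'])
E
python3 - <<'E'
from h import *
st(); go([.42,-.3,.25],-100.4)
E
```

```text
t 1.40 [ 0.1492 -0.6583  0.2453] yaw -77.24 zaxis [ 0.     -0.0001 -1.    ] F [-0.0288 -0.5775 -0.2787] w 0.0855 q [ 1.2399  0.477   0.0224  1.5554 -0.0115  1.1093 -0.0831]
offset [ 0.6866 -0.5793 -0.0094] turn [ 0.     -0.      0.2695] rows>= 9.0 2.695311987971416
```

Call:
carry_out --offset '[[0.687,-0.579,-0.01],[0.687,-0.579,-0.01],[0.687,-0.579,-0.01],[0.687,-0.579,-0.01],[0.687,-0.579,-0.01],[0.687,-0.579,-0.01],[0.687,-0.579,-0.01],[0.687,-0.579,-0.01]]' --turn '[[0,0,0.27],[0,0,0.27],[0,0,0.27],[0,0,0.27],[0,0,0.27],[0,0,0.27],[0,0,0.27],[0,0,0.27]]'

```text
clock: 2.2
tcp_pos: [0.3915, -0.3377, 0.2502]
orientation: [3.128, -0.286, 0.001]
contact_force: [0.4, -1.1, 0.8]
grip_width: 0.0854
```

```bash
python3 - <<'E'
from h import *
st(); go([.42,-.036,.25],-100.4)
E
```

```text
t 2.20 [ 0.3915 -0.3377  0.2502] yaw -100.44 zaxis [ 0.0008 -0.0007 -1.    ] F [ 0.362  -1.0724  0.8497] w 0.0854 q [ 0.6544  0.215  -0.0734  1.9206  0.0187  1.0056 -1.1804]
offset [-0.0533 -0.6037  0.0001] turn [ 0.0004 -0.0006 -0.0005] rows>= 7.0 0.008747185279209348
```

Call:
carry_out --offset '[[-0.053,-0.604,0],[-0.053,-0.604,0],[-0.053,-0.604,0],[-0.053,-0.604,0],[-0.053,-0.604,0],[-0.053,-0.604,0],[-0.053,-0.604,0],[-0.053,-0.604,0]]' --turn '[[0,0,0],[0,0,0],[0,0,0],[0,0,0],[0,0,0],[0,0,0],[0,0,0],[0,0,0]]'

```text
clock: 3.0
tcp_pos: [0.4193, -0.0365, 0.25]
orientation: [3.129, -0.281, 0.001]
contact_force: [0.7, -0.3, -0.2]
grip_width: 0.085
```

```bash
python3 - <<'E'
from h import *
st(); d=grab('wrist','w1.png'); st()
for q in ['hood_grip','hood']:
    for x in look_for(q,'wrist')[:2]: print(q,x['score'],w(d,x['xyz']),px(d,w(d,x['xyz'])))
print(px(d,[[.42,-.036,.097]]))
E
```

```text
t 3.00 [ 0.4193 -0.0365  0.25  ] yaw -100.25 zaxis [ 0.0006 -0.0003 -1.    ] F [ 0.6877 -0.2679 -0.2157] w 0.0850 q [ 0.2713  0.0663 -0.3443  2.1013  0.0273  0.9775 -1.8372]
t 3.05 [ 0.4191 -0.0381  0.2498] yaw -100.42 zaxis [ 0.0002 -0.0005 -1.    ] F [ 0.1552 -0.8434  0.7635] w 0.0853 q [ 0.2727  0.0665 -0.3423  2.1014  0.0276  0.9775 -1.8369]
hood_grip 0.71 [ 0.4369 -0.0357  0.0508] [[275.269  174.9982]]
hood 0.6 [ 0.435  -0.0403  0.0492] [[279.9577 175.6753]]
[[278.5624 201.4479]]
```

View pics/w1.png

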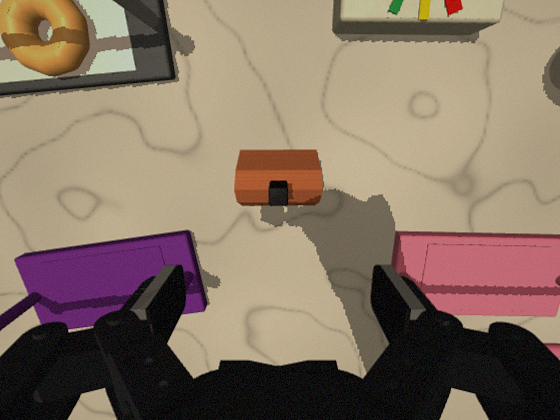

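The wrist view shows the hood square to the image at (279,178), with its grip top at about (278,198), close to the predicted (278.6,201). Now a quick refinement from the grip's edges.

```bash
python3 - <<'E'
from h import *
im=cv2.imread('pics/w1.png'); m=(im.max(2)<50)[170:225,255:300]
for i in range(55):
    x=np.nonzero(m[i])[0]
    if len(x): print(i+170,x.min()+255,x.max()+255,len(x),end='; ')
d=grab('wrist'); o=r.get_obs()
# predicted: bottom corners of top face (near robot) for grip at candidate
a=np.radians(-10.4); ex=np.array([np.cos(a),np.sin(a),0]);ey=np.array([-np.sin(a),np.cos(a),0])
c=np.array([.4194,-.0365,.097])
print('\ntop corners',px(d,[c+.009*(i*ex+j*ey) for i in(-1,1) for j in(1,-1)]).round(1).tolist())
c[2]=.066;print('foot far',px(d,[c+.009*(ex+j*ey) for j in(1,-1)]).round(1).tolist())
im=d['pixels'].astype(int);hm=((im[:,:,0]>1.7*im[:,:,2])&(im[:,:,0]>90)).astype(np.uint8);hm[:, :200]=0;hm[:,350:]=0;hm[:130]=0;hm[225:]=0
for i in range(148,210,6):
    x=np.nonzero(hm[i])[0]; print(i,x.min() if len(x) else 0,x.max() if len(x) else 0,end='; ')
for j in range(240,322,10):
    x=np.nonzero(hm[:,j])[0]; print('c',j,x.min(),x.max(),end='; ')
st(); go([c[0],c[1],.083])
E
```

```text
181 271 285 15; 182 270 286 17; 183 270 286 17; 184 270 286 17; 185 270 287 18; 186 270 287 18; 187 270 287 18; 188 269 287 19; 189 269 287 19; 190 269 287 19; 191 269 287 19; 192 269 287 19; 193 269 287 19; 194 269 287 19; 195 269 287 19; 196 269 287 19; 197 269 287 19; 198 269 287 19; 199 269 287 19; 200 269 287 19; 201 269 287 19; 202 269 287 19; 203 269 287 19; 204 269 287 19; 205 270 286 13; 
top corners [[266.6, 211.6], [286.1, 211.5], [266.3, 192.6], [286.2, 192.5]]
foot far [[267.4, 185.6], [285.4, 185.6]]
148 0 0; 154 236 314; 160 235 315; 166 234 317; 172 232 318; 178 232 318; 184 232 319; 190 231 319; 196 233 318; 202 235 301; 208 0 0; c 240 150 205; c 250 150 205; c 260 150 202; c 270 150 180; c 280 150 180; c 290 149 202; c 300 150 202; c 310 150 199; Traceback (most recent call last):
  File "<stdin>", line 16, in <module>
    return umr_minimum(a, axis, None, out, keepdims, initial, where)
ValueError: zero-size array to reduction operation minimum which has no identity
```

```bash
python3 - <<'E'
from h import *
st(); go([.4245,-.035,.084],-100.4)
E
```

```text
t 3.20 [ 0.419  -0.0392  0.2496] yaw -100.61 zaxis [-0.0003 -0.0003 -1.    ] F [-0.0583  0.5856 -0.0191] w 0.0852 q [ 0.2745  0.0668 -0.3411  2.1016  0.0273  0.9775 -1.8373]
offset [ 0.0093 -0.0105  0.3313] turn [ 0.0002  0.0001 -0.0025] rows>= 4.0 0.025126005516673624
```

Call:
carry_out --offset '[[0.009,-0.009,0.1],[0.009,-0.009,0.2],[0.009,-0.009,0.22],[0.009,-0.009,0.22],[0.009,-0.009,0.22]]' --turn '[[0,0,0],[0,0,0],[0,0,0],[0,0,0],[0,0,0]]'

```text
clock: 3.7
tcp_pos: [0.4255, -0.0344, 0.1412]
orientation: [3.128, -0.287, 0.003]
contact_force: [0.5, 0.8, -0.1]
grip_width: 0.0854
```

```bash
python3 - <<'E'
from h import *
st(); go([.4245,-.035,.084],-100.4); d=grab('wrist','w2.png');st()
im=d['pixels']; m=(im.max(2)<50)
for i in range(180,360,8):
    x=np.nonzero(m[i,230:330])[0]
    if len(x): print(i,x.min()+230,x.max()+230,len(x),end='; ')
a=np.radians(-10.4); ex=np.array([np.cos(a),np.sin(a),0]);ey=np.array([-np.sin(a),np.cos(a),0])
c=np.array([.4245,-.035,.097])
print('\ntop corners',px(d,[c+.009*(i*ex+j*ey) for i in(-1,1) for j in(1,-1)]).round(1).tolist())
E
```

```text
t 3.70 [ 0.4255 -0.0344  0.1412] yaw -100.50 zaxis [ 0.0018 -0.0002 -1.    ] F [ 0.4884  0.795  -0.08  ] w 0.0854 q [ 0.2367  0.2388 -0.3391  2.2045  0.1211  0.7133 -1.9391]
offset [-0.002   0.0015  0.1144] turn [-0.0001 -0.0012 -0.0012] rows>= 2.0 0.016615782958329182
t 3.75 [ 0.426  -0.0343  0.1417] yaw -100.50 zaxis [ 0.0033 -0.0003 -1.    ] F [ 0.4762 -0.3512  0.1457] w 0.0854 q [ 0.2367  0.238  -0.3393  2.2042  0.1212  0.7129 -1.9393]
220 271 295 25; 228 270 296 27; 236 269 298 30; 244 269 298 30; 252 270 298 29; 260 270 297 28; 
top corners [[266.3, 264.2], [296.4, 264.1], [265.9, 235.8], [296.9, 235.8]]
```

View pics/w2.png

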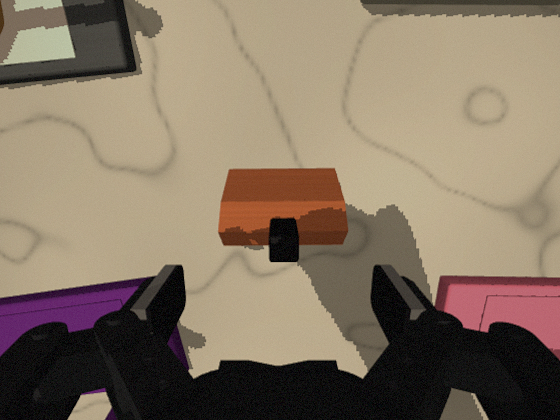

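Post at (284,240), jaws centred on about 279 and square to it. I'll descend and pinch.

Call:
carry_out --offset '[[-0.001,0.003,0.06],[-0.001,0.003,0.1],[-0.001,0.003,0.115],[-0.001,0.003,0.115],[-0.001,0.003,0.115]]' --turn '[[0,-0.001,0],[0,-0.001,0],[0,-0.001,0],[0,-0.001,0],[0,-0.001,0]]'

```text
clock: 4.25
tcp_pos: [0.4248, -0.0353, 0.0835]
orientation: [-3.128, 0.286, -0.001]
contact_force: [0.5, -0.1, 1.2]
grip_width: 0.0852
```

Call:
carry_out --offset '[[0,0,0],[0,0,0],[0,0,0],[0,0,0],[0,0,0],[0,0,0],[0,0,0],[0,0,0]]' --turn '[[0,0,0],[0,0,0],[0,0,0],[0,0,0],[0,0,0],[0,0,0],[0,0,0],[0,0,0]]' --hand 1 --force 60

```text
clock: 5.05
tcp_pos: [0.4236, -0.0355, 0.0823]
orientation: [-3.129, 0.286, 0.002]
contact_force: [-0.3, -0.6, 2.0]
grip_width: 0.0173
```

```bash
python3 - <<'E'
from h import *
st()
E
```

```text
t 5.05 [ 0.4236 -0.0355  0.0823] yaw -100.45 zaxis [-0.0015  0.0001 -1.    ] F [-0.2933 -0.6145  2.0071] w 0.0173 q [ 0.2045  0.3475 -0.3093  2.2483  0.1925  0.571  -2.0033]
```

Call:
carry_out --offset '[[0,0,-0.06],[0,0,-0.15],[0,0,-0.25],[0,0,-0.34],[0,0,-0.4],[0,0,-0.4],[0,0,-0.4]]' --turn '[[0,0,0],[0,0,0],[0,0,0],[0,0,0],[0,0,0],[0,0,0],[0,0,0]]'

```text
clock: 5.75
tcp_pos: [0.4234, -0.0354, 0.2817]
orientation: [3.128, -0.286, -0.003]
contact_force: [-0.5, -0.1, -3.0]
grip_width: 0.0169
```

```bash
python3 - <<'E'
from h import *
st(); go([.53,.1,.29],-95.5)
E
```

```text
t 5.75 [ 0.4234 -0.0354  0.2817] yaw -100.44 zaxis [-0.0018  0.     -1.    ] F [-0.5447 -0.1439 -2.9769] w 0.0169 q [ 0.2911  0.0402 -0.3606  2.0496  0.0161  1.0562 -1.8302]
offset [ 0.1605 -0.3049 -0.017 ] turn [ 0.0002  0.0012 -0.0574] rows>= 4.0 0.5745452850072136
```

Hood lifted (about 3 N carried). Moving to a viewpoint in front of the rack.

Call:
carry_out --offset '[[0.04,-0.07,-0.01],[0.08,-0.15,-0.017],[0.12,-0.23,-0.017],[0.16,-0.305,-0.017],[0.16,-0.305,-0.017],[0.16,-0.305,-0.017],[0.16,-0.305,-0.017]]' --turn '[[0,0,-0.02],[0,0,-0.04],[0,0,-0.057],[0,0,-0.057],[0,0,-0.057],[0,0,-0.057],[0,0,-0.057]]'

```text
clock: 6.45
tcp_pos: [0.529, 0.0988, 0.2886]
orientation: [3.137, -0.153, -0.008]
contact_force: [-0.1, 0.0, -3.0]
grip_width: 0.0168
```

```bash
python3 - <<'E'
from h import *
st(); d=grab('wrist','w3.png'); st()
print(px(d,[[.623,.258,.15],[.6036,.0569,.15],[.6133,.1574,.15]]))
E
```

```text
t 6.45 [0.529  0.0988 0.2886] yaw -95.58 zaxis [-0.0054 -0.0011 -1.    ] F [-0.0763  0.0186 -2.9648] w 0.0168 q [ 0.0884  0.2496 -0.461   1.8028  0.1212  1.1226 -2.0817]
t 6.50 [0.5292 0.0986 0.2892] yaw -95.62 zaxis [-0.0042 -0.001  -1.    ] F [ 0.0005 -0.0897 -3.2305] w 0.0170 q [ 0.0889  0.2488 -0.4609  1.8024  0.1212  1.1226 -2.0818]
[[ 70.0464 111.5787]
 [322.0747 111.2301]
 [196.1639 111.398 ]]
```

View pics/w3.png

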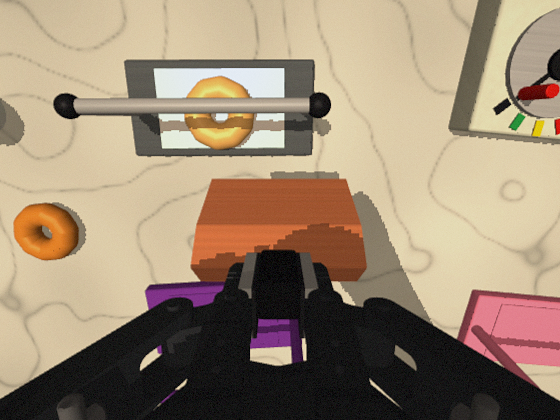

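Balls at (67,105) and (319.5,104), so the bar is level with the tool's y axis, and the hood is square in the jaws.

```bash
python3 - <<'E'
from h import *
d=grab('wrist'); m=(d['pixels'].max(2)<50)
P=[]
for c in [(67,105),(319.5,104)]:
    yy,xx=np.nonzero(m); k=np.hypot(xx-c[0],yy-c[1])<16; uv=[xx[k].mean(),yy[k].mean()]; P.append(plane(d,uv,.15)[0]); print(uv,k.sum())
P=np.array(P); b=P[0]-P[1]; print(P,P.mean(0),np.hypot(*b[:2]),np.degrees(np.arctan2(-b[0],b[1])))
# hood in tool: ridge ends expected px vs seen
R=Ro.from_rotvec(r.get_obs()['orientation']).as_matrix();o=r.get_obs()['tcp_pos']
for dx in (0,):
  T=lambda v: o+R@np.array(v)
  print('ridge top', px(d,[T([dx,s*.045,.083-.065]) for s in(-1,1)]),'far foot',px(d,[T([.034,s*.045,.083]) for s in(-1,1)]),'far eave',px(d,[T([.017,s*.045,.083-.047]) for s in(-1,1)]))
st(); mid=P.mean(0); go([mid[0],mid[1],.275],-90+np.degrees(np.arctan2(-b[0],b[1])))
E
```

```text
[np.float64(65.88942307692308), np.float64(106.49759615384616)] 416
[np.float64(318.46190476190475), np.float64(105.53333333333333)] 420
[[0.6276 0.2604 0.15  ]
 [0.6086 0.0592 0.15  ]] [0.6181 0.1598 0.15  ] 0.20210213841877223 -5.415009592820119
ridge top [[191.3213 269.1041]
 [369.1561 269.1507]] far foot [[212.7666 179.127 ]
 [346.5232 179.1621]] far eave [[197.5754 225.7444]
 [362.5649 225.7877]]
t 6.55 [0.5294 0.0986 0.2897] yaw -95.64 zaxis [-0.0033 -0.0008 -1.    ] F [ 0.3454 -0.1435 -3.4481] w 0.0169 q [ 0.0891  0.2482 -0.461   1.802   0.1211  1.1227 -2.0818]
offset [ 0.1646 -0.1392  0.0287] turn [ 0.0008  0.0021 -0.0026] rows>= 3.0 0.034603425547193055
```

Call:
carry_out --offset '[[0.05,-0.04,0.02],[0.1,-0.085,0.028],[0.14,-0.12,0.028],[0.165,-0.139,0.028],[0.165,-0.139,0.028],[0.165,-0.139,0.028]]' --turn '[[0,0,0],[0,0.002,-0.002],[0,0.002,-0.002],[0,0.002,-0.002],[0,0.002,-0.002],[0,0.002,-0.002]]'

```text
clock: 7.15
tcp_pos: [0.6185, 0.1602, 0.2761]
orientation: [3.137, -0.149, 0.001]
contact_force: [-0.6, -0.2, -3.3]
grip_width: 0.0172
```

```bash
python3 - <<'E'
from h import *
d=grab('wrist','w4.png'); st(); go([.6181,.1598,.189],-95.4)
E
```

```text
t 7.20 [0.6184 0.1599 0.2763] yaw -95.44 zaxis [ 0.0008 -0.0011 -1.    ] F [ 0.6183  0.3461 -2.3568] w 0.0168 q [-0.0229  0.4294 -0.4493  1.5882  0.1992  1.1692 -2.1804]
offset [-0.0006  0.0002  0.1747] turn [ 0.0007 -0.0006 -0.0004] rows>= 2.0 0.009868275747116212
```

View pics/w4.png

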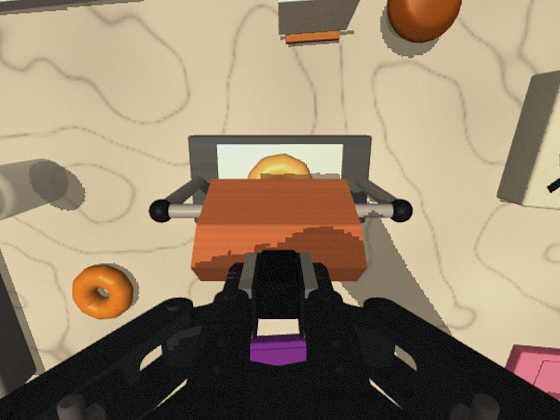

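Hood centred over the bar: balls at (159,210) and (401,210), hood axis at column 280. Descending.

Call:
carry_out --offset '[[0,0,0.05],[0,0,0.1],[0,0,0.14],[0,0,0.165],[0,0,0.175],[0,0,0.175]]' --turn '[[0,0,0],[0,0,0],[0,0,0],[0,0,0],[0,0,0],[0,0,0]]'

```text
clock: 7.8
tcp_pos: [0.6189, 0.1608, 0.189]
orientation: [3.138, -0.148, 0.002]
contact_force: [-0.2, 0.1, -2.4]
grip_width: 0.017
```

Call:
carry_out --offset '[[0,0,0.007],[0,0,0.014],[0,0,0.016],[0,0,0.018],[0,0,0.018],[0,0,0.018]]' --turn '[[0,0,0],[0,0,0],[0,0,0],[0,0,0],[0,0,0],[0,0,0]]'

```text
clock: 8.4
tcp_pos: [0.6192, 0.1617, 0.182]
orientation: [-3.138, 0.147, -0.004]
contact_force: [-5.1, -1.3, 9.5]
grip_width: 0.0169
```

Call:
carry_out --offset '[[-0.002,0,-0.003],[-0.004,0,-0.004],[-0.004,0,-0.004],[-0.004,0,-0.004]]' --turn '[[0,0,0],[0,0,0],[0,0,0],[0,0,0]]'

```text
clock: 8.8
tcp_pos: [0.6171, 0.1614, 0.1817]
orientation: [3.138, -0.147, 0.002]
contact_force: [0.0, 0.3, -2.5]
grip_width: 0.0168
```

```bash
python3 - <<'E'
from h import *
st()
E
```

```text
t 8.80 [0.6171 0.1614 0.1817] yaw -95.37 zaxis [ 0.0012 -0.0002 -1.    ] F [ 0.0201  0.2727 -2.4919] w 0.0168 q [-0.0396  0.515  -0.4313  1.6864  0.249   0.9937 -2.2227]
```

Call:
carry_out --offset '[[0,0,0.002],[0,0,0.003],[0,0,0.003]]' --turn '[[0,0,0],[0,0,0],[0,0,0]]'

```text
clock: 9.1
tcp_pos: [0.6175, 0.1615, 0.1806]
orientation: [-3.138, 0.147, -0.003]
contact_force: [-0.0, -0.0, -1.7]
grip_width: 0.0167
```

Call:
carry_out --offset '[[0,0,0],[0,0,0],[0,0,0],[0,0,0],[0,0,0],[0,0,0]]' --turn '[[0,0,0],[0,0,0],[0,0,0],[0,0,0],[0,0,0],[0,0,0]]' --hand 0.4

```text
clock: 9.7
tcp_pos: [0.6172, 0.1615, 0.1805]
orientation: [-3.138, 0.147, -0.002]
contact_force: [-0.2, 0.2, -0.5]
grip_width: 0.0512
```

Call:
carry_out --offset '[[0,0,-0.03],[0,0,-0.08],[0,0,-0.15],[0,0,-0.23],[0,0,-0.23],[0,0,-0.23]]' --turn '[[0,0,0],[0,0,0],[0,0,0],[0,0,0],[0,0,0],[0,0,0]]'

```text
clock: 10.3
tcp_pos: [0.6176, 0.1618, 0.2978]
orientation: [-3.137, 0.147, -0.008]
contact_force: [-0.1, 0.1, -0.6]
grip_width: 0.0512
```

```bash
python3 - <<'E'
from h import *
st(); a=grab('scene'); b=grab('wrist')
s=cv2.resize(a['pixels'][140:330,220:400],(540,570)); v=cv2.resize(b['pixels'],(260,195))
c=np.zeros((570,800,3),np.uint8); c[:,:540]=s; c[:195,540:]=v
t=grab('top'); t2=cv2.resize(t['pixels'][150:220,170:280],(260,165)); c[200:365,540:]=t2
t2=cv2.resize(t['pixels'][150:220,310:400],(257,200)); c[368:568,540:797]=t2
cv2.imwrite('pics/c5.png',c[:,:,::-1])
E
```

```text
t 10.30 [0.6176 0.1618 0.2978] yaw -95.37 zaxis [ 0.005   0.0009 -1.    ] F [-0.0584  0.1002 -0.5755] w 0.0512 q [-0.0214  0.4109 -0.4543  1.5658  0.1903  1.2038 -2.175 ]
```

View pics/c5.png

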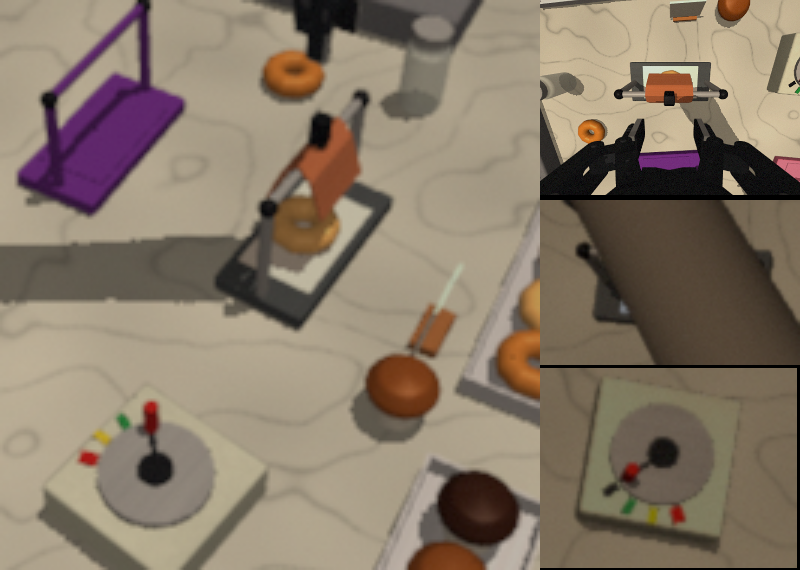

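The hood hangs astride the bar, clear of the hand, ridge along the bar. In the scene crop it is at (330,165), with the doughnut still beneath. Now the timer.

```bash
python3 - <<'E'
from h import *
go([.545,-.18,.26],-95.4)
E
```

```text
offset [-0.0784  0.6926  0.0697] turn [0.0005 0.0001 0.0003] rows>= 8.0 0.0058270166967910025
```

Call:
carry_out --offset '[[-0.01,0.05,0],[-0.02,0.13,0.02],[-0.03,0.23,0.03],[-0.04,0.33,0.04],[-0.05,0.43,0.05],[-0.06,0.53,0.06],[-0.07,0.62,0.07],[-0.078,0.69,0.07]]' --turn '[[0,0,0],[0,0,0],[0,0,0],[0,0,0],[0,0,0],[0,0,0],[0,0,0],[0,0,0]]'

```text
clock: 11.25
tcp_pos: [0.5436, -0.1819, 0.2585]
orientation: [3.138, -0.152, -0.003]
contact_force: [1.0, -0.0, 0.4]
grip_width: 0.0515
```

Call:
carry_out --offset '[[0,0,0],[0,0,0],[0,0,0]]' --turn '[[0,0,0],[0,0,0],[0,0,0]]'

```text
clock: 11.55
tcp_pos: [0.5461, -0.1767, 0.2599]
orientation: [-3.137, 0.144, -0.001]
contact_force: [0.1, 0.5, 0.8]
grip_width: 0.0514
```

```bash
python3 - <<'E'
from h import *
st(); d=grab('wrist','w6.png'); st()
for q in ['dial_post','timer']:
    for x in look_for(q,'wrist')[:2]: print(q,x['score'],w(d,x['xyz']))
ax=np.array([.625,-.204]); 
f=lambda a,rr,z:[ax[0]+rr*np.cos(np.radians(a)),ax[1]+rr*np.sin(np.radians(a)),z]
print(px(d,[f(0,0,.058),f(124.6,.045,.096),f(124.6,.045,.058),f(193.4,.06,.05)]))
E
```

```text
t 11.55 [ 0.5461 -0.1767  0.2599] yaw -95.25 zaxis [ 0.0008  0.0011 -1.    ] F [0.0837 0.5279 0.7876] w 0.0514 q [ 0.4794  0.3201 -0.3413  1.7676  0.1187  1.0736 -1.565 ]
t 11.60 [ 0.5463 -0.1764  0.2601] yaw -95.21 zaxis [ 0.0011  0.001  -1.    ] F [-0.3037 -0.0912  0.1715] w 0.0516 q [ 0.479   0.3199 -0.3414  1.7675  0.1188  1.0736 -1.5649]
dial_post 0.46 [ 0.6004 -0.1722  0.093 ]
timer 0.82 [ 0.6362 -0.2044  0.0537]
[[299.3928 110.8077]
 [263.2704 143.2099]
 [264.9653 140.4919]
 [315.8514 166.8301]]
```

View pics/w6.png

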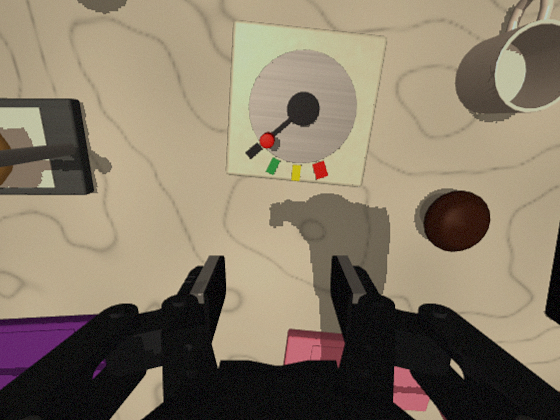

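The post top is at (267,141), the hub at (303,108), and the red tick at (320,170).

```bash
python3 - <<'E'
from h import *
d=grab('wrist'); im=d['pixels'].astype(int); yy,xx=np.mgrid[:420,:560]
def cen(m,c,rad):
    k=m&(np.hypot(xx-c[0],yy-c[1])<rad); return [xx[k].mean(),yy[k].mean()],k.sum()
dark=im.max(2)<60; red=(im[:,:,0]>130)&(im[:,:,1]<70)&(im[:,:,2]<70)
hub=((303,108),dark,13,.058);
H=None
for n,c,m,rad,z in [('hub',(303,108),dark,14,.06),('post',(267,141),red,10,.096),('redtick',(320,170),red,14,.05)]:
    uv,k=cen(m,c,rad); X=plane(d,uv,z)[0]; 
    if n=='hub': H=X
    v=X-H; print(n,uv,k,X,np.hypot(*v[:2]),np.degrees(np.arctan2(v[1],v[0])))
st()
E
```

```text
hub [np.float64(303.0), np.float64(108.0)] 609 [ 0.6277 -0.2077  0.06  ] 0.0 0.0
post [np.float64(266.4753086419753), np.float64(140.91358024691357)] 162 [ 0.6015 -0.1701  0.096 ] 0.04580553547900513 124.81444735630454
redtick [np.float64(319.68390804597703), np.float64(170.0632183908046)] 174 [ 0.5631 -0.2219  0.05  ] 0.06609543906756757 -167.54327947949372
t 11.75 [ 0.5463 -0.1769  0.2604] yaw -95.24 zaxis [ 0.0015  0.0004 -1.    ] F [ 1.0231 -0.5848  0.0844] w 0.0509 q [ 0.479   0.3196 -0.3407  1.7672  0.119   1.0737 -1.5648]
```

```bash
python3 - <<'E'
from h import *
go([.6015,-.170,.14],-100);go([.6015,-.170,.082],-100)
E
```

```text
offset [ 0.1083 -0.0238  0.2409] turn [-0.0004 -0.0009  0.0554] rows>= 3.0 0.5540069493449378
offset [ 0.1082 -0.0237  0.3569] turn [-0.0004 -0.0009  0.0554] rows>= 4.0 0.5540069493449378
```

Call:
carry_out --offset '[[0.05,-0.01,0.05],[0.108,-0.024,0.12],[0.108,-0.024,0.2],[0.108,-0.024,0.24],[0.108,-0.024,0.24],[0.108,-0.024,0.24]]' --turn '[[0,0,0.03],[0,0,0.055],[0,0,0.055],[0,0,0.055],[0,0,0.055],[0,0,0.055]]'

```text
clock: 12.35
tcp_pos: [0.6015, -0.171, 0.141]
orientation: [-3.129, 0.275, -0.003]
contact_force: [0.1, -0.3, 0.1]
grip_width: 0.0515
```

```bash
python3 - <<'E'
from h import *
d=grab('wrist','w7.png');st();im=d['pixels'].astype(int);yy,xx=np.mgrid[:420,:560]
red=(im[:,:,0]>130)&(im[:,:,1]<70)&(im[:,:,2]<70); p=px(d,[[.6015,-.17,.096]])[0]
k=red&(np.hypot(xx-p[0],yy-p[1])<30); uv=[xx[k].mean(),yy[k].mean()]; print(p,uv,k.sum(),[xx[k].min(),xx[k].max(),yy[k].min(),yy[k].max()],plane(d,uv,.096)); go([.6015,-.17,.082],-100)
E
```

```text
t 12.40 [ 0.6021 -0.1713  0.142 ] yaw -100.07 zaxis [ 0.0037 -0.0004 -1.    ] F [ 0.7338 -0.3251  0.8103] w 0.0510 q [ 0.4007  0.5235 -0.3008  1.7548  0.1918  0.8883 -1.7297]
[278.5158 248.4206] [np.float64(277.2307692307692), np.float64(239.53846153846155)] 26 [np.int64(274), np.int64(281), np.int64(238), np.int64(241)] [[ 0.6071 -0.1702  0.096 ]]
offset [-0.002  -0.0022  0.12  ] turn [-0.0002 -0.0025 -0.0008] rows>= 2.0 0.0261422402893999
```

View pics/w7.png

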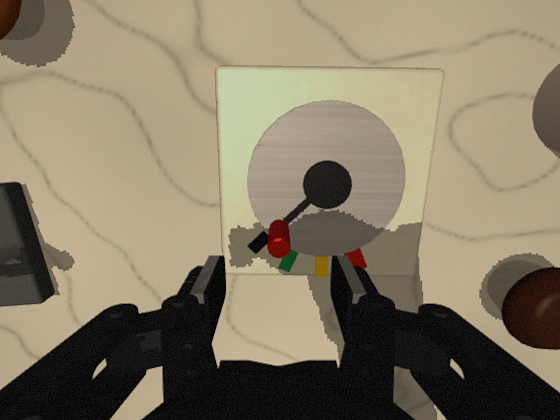

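The post top at (278,247) matches the prediction (278.5,248.4) and sits between the jaws. Descending and pinching.

Call:
carry_out --offset '[[0,0,0.06],[0,0,0.1],[0,0,0.12],[0,0,0.12]]' --turn '[[0,0,0],[0,-0.002,0],[0,-0.002,0],[0,-0.002,0]]'

```text
clock: 12.8
tcp_pos: [0.6012, -0.1715, 0.0807]
orientation: [-3.129, 0.276, 0.002]
contact_force: [-0.8, 0.0, -0.3]
grip_width: 0.0511
```

Call:
carry_out --offset '[[0,0,0],[0,0,0],[0,0,0],[0,0,0],[0,0,0],[0,0,0]]' --turn '[[0,0,0],[0,0,0],[0,0,0],[0,0,0],[0,0,0],[0,0,0]]' --hand 1 --force 50

```text
clock: 13.4
tcp_pos: [0.6021, -0.1715, 0.0819]
orientation: [-3.129, 0.276, -0.001]
contact_force: [-0.7, 0.0, 5.6]
grip_width: 0.0125
```

```bash
python3 - <<'E'
from h import *
st(); o=r.get_obs()['tcp_pos']; R=Ro.from_rotvec(r.get_obs()['orientation'])
ax=np.array([.6272,-.2075]); v=o[:2]-ax; print(np.hypot(*v),np.degrees(np.arctan2(v[1],v[0])))
for k in np.linspace(0,1.2,9)[1:]:
    c,s=np.cos(k),np.sin(k); n=np.array([c*v[0]-s*v[1],s*v[0]+c*v[1]])-v
    print(round(k,2),(R.inv().apply([*n,0])/.5).round(4))
E
```

```text
t 13.40 [ 0.6021 -0.1715  0.0819] yaw -100.10 zaxis [ 0.0007  0.     -1.    ] F [-0.742   0.0467  5.6484] w 0.0125 q [ 0.3856  0.6009 -0.2818  1.7865  0.2242  0.7848 -1.7557]
0.04388140463664827 124.94875061198931
0.15 [-0.0086  0.01   -0.    ]
0.3 [-0.0156  0.0211 -0.    ]
0.45 [-0.0208  0.0332 -0.    ]
0.6 [-0.0242  0.0459 -0.    ]
0.75 [-0.0256  0.059  -0.    ]
0.9 [-0.0251  0.0721 -0.    ]
1.05 [-0.0226  0.085  -0.    ]
1.2 [-0.0182  0.0974 -0.    ]
```

Call:
carry_out --offset '[[-0.009,0.01,0],[-0.0125,0.016,0],[-0.016,0.0215,0],[-0.0185,0.0277,0],[-0.021,0.034,0],[-0.0235,0.0405,0],[-0.0247,0.047,0],[-0.0247,0.047,0]]' --turn '[[0,0,0],[0,0,0],[0,0,0],[0,0,0],[0,0,0],[0,0,0],[0,0,0],[0,0,0]]'

```text
clock: 14.2
tcp_pos: [0.5858, -0.1913, 0.0819]
orientation: [-3.128, 0.275, -0.001]
contact_force: [-0.5, 5.2, 7.9]
grip_width: 0.0125
```

```bash
cat >> h.py <<'E'
def dial(axis=(.6272,-.2075)):
    st(); o=r.get_obs(); v=o['tcp_pos'][:2]-np.array(axis); a=np.degrees(np.arctan2(v[1],v[0]))%360
    F=o['contact_force'][:2]; u=v/np.hypot(*v); print('r',np.hypot(*v),'ang',a,'dial',np.radians(a-124.8),'Frad',F@u,'Ftan',F@[-u[1],u[0]])
    R=Ro.from_rotvec(o['orientation'])
    for k in (.6,.7,.8,.9,1.,1.1,1.2,1.23):
        b=np.radians(124.8)+k; print(k,(R.inv().apply([*(np.array(axis)+.0448*np.array([np.cos(b),np.sin(b)])-o['tcp_pos'][:2]),0])/.5).round(4))
E
python3 -c "
from h import *
dial()"
```

```text
t 14.20 [ 0.5858 -0.1913  0.0819] yaw -100.07 zaxis [ 0.001   0.0017 -1.    ] F [-0.492   5.1502  7.9464] w 0.0125 q [ 0.4263  0.5885 -0.2835  1.8105  0.2216  0.773  -1.7177]
r 0.04440279078309597 ang 158.67005818409206 dial 0.5911440331544582 Frad 2.331671562117507 Ftan -4.618480308565378
0.6 [-0.0009  0.0006 -0.    ]
0.7 [-0.0022  0.0095 -0.    ]
0.8 [-0.0025  0.0184 -0.    ]
0.9 [-0.0019  0.0274 -0.0001]
1.0 [-0.0005  0.0362 -0.0001]
1.1 [ 0.0018  0.0449 -0.0001]
1.2 [ 0.005   0.0532 -0.0001]
1.23 [ 0.0061  0.0557 -0.0001]
```

Call:
carry_out --offset '[[-0.001,0.005,-0.001],[-0.002,0.0115,-0.001],[-0.0025,0.0185,-0.001],[-0.002,0.0275,-0.001],[-0.0005,0.036,-0.001],[0.002,0.045,-0.001],[0.005,0.0535,-0.001],[0.005,0.0535,-0.001]]' --turn '[[0,0,0],[0,0,0],[0,0,0],[0,0,0],[0,0,0],[0,0,0],[0,0,0],[0,0,0]]'

```text
clock: 15.0
tcp_pos: [0.5833, -0.2184, 0.0819]
orientation: [-3.128, 0.276, 0.0]
contact_force: [0.3, 6.3, 8.2]
grip_width: 0.0126
```

Call:
carry_out --offset '[[0,0,0],[0,0,0],[0,0,0]]' --turn '[[0,0,0],[0,0,0],[0,0,0]]'

```text
clock: 15.3
tcp_pos: [0.5832, -0.2178, 0.0819]
orientation: [-3.128, 0.275, 0.001]
contact_force: [0.1, 6.1, 8.2]
grip_width: 0.0122
```

```bash
python3 - <<'E'
from h import *
dial(); d=grab('wrist'); s=grab('scene'); t=grab('top')
c=np.zeros((600,800,3),np.uint8)
c[:330,:440]=cv2.resize(d['pixels'][60:390,60:500],(440,330)); c[:300,440:]=cv2.resize(s['pixels'][255:355,210:330],(360,300))
c[330:600,:400]=cv2.resize(s['pixels'][155:245,260:393],(400,270)); c[330:600,400:]=cv2.resize(t['pixels'][140:222,180:301],(400,270))
cv2.imwrite('pics/c8.png',c[:,:,::-1])
E
```

```text
t 15.30 [ 0.5832 -0.2178  0.0819] yaw -100.04 zaxis [-0.0003  0.002  -1.    ] F [0.1029 6.068  8.1806] w 0.0122 q [ 0.4658  0.5969 -0.2812  1.794   0.2205  0.7822 -1.6726]
r 0.04519611301488806 ang 193.11268506384206 dial 1.192281275241997 Frad -1.4768098278549995 Ftan -5.886477186315207
0.6 [-0.0049 -0.0523  0.0001]
0.7 [-0.0061 -0.0434  0.0001]
0.8 [-0.0065 -0.0345  0.0001]
0.9 [-0.0059 -0.0255  0.0001]
1.0 [-0.0045 -0.0167  0.    ]
1.1 [-0.0022 -0.0081  0.    ]
1.2 [ 0.001   0.0003 -0.    ]
1.23 [ 0.0021  0.0028 -0.    ]
```

View pics/c8.png

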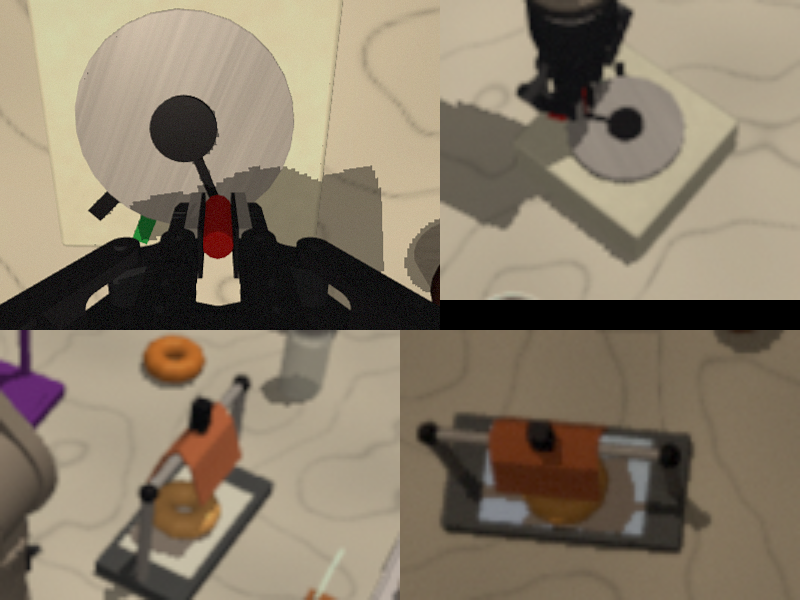

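The post is pinched with the pointer running under it. The hood still hangs astride the bar over the doughnut. I'll verify the dial angle from the pointer line itself.

```bash
python3 - <<'E'
from h import *
d=grab('wrist'); im=d['pixels'].astype(int); dark=im.max(2)<60
H=plane(d,[243,188],.058)[0]
yy,xx=np.nonzero(dark[150:226,200:290]); k=yy<70
m=np.zeros_like(dark); m[150:228,205:282]=dark[150:228,205:282]
n,l,s,c=cv2.connectedComponentsWithStats(m.astype(np.uint8))
for row in (225,230,235,240,245):
    x=np.nonzero(dark[row,255:275])[0]
    if len(x): X=plane(d,[255+(x.min()+x.max())/2,row],.058)[0]; v=X-H; print(row,x.min()+255,x.max()+255,X,np.degrees(np.arctan2(v[1],v[0]))%360)
# hub centre by circle of the dark rows 155..215
Y,X=np.nonzero(dark[150:218,205:285]); print('hub px',(X.min()+X.max())/2+205,(Y.min()+np.nonzero(dark[150:260,235])[0].max())/2+150,H)
P=plane(d,[278,304],.096)[0]; print('post top',P)
# black rest tick
uv=[164,266]; B=plane(d,uv,.05)[0]; v=B-H; print('rest tick',np.degrees(np.arctan2(v[1],v[0])))
dial()
E
```

```text
225 256 265 [ 0.6061 -0.2115  0.058 ] 193.36097161927026
230 258 267 [ 0.6033 -0.212   0.058 ] 192.9483901731549
235 260 269 [ 0.6005 -0.2125  0.058 ] 192.62180858151564
240 261 271 [ 0.5976 -0.2128  0.058 ] 191.89332813380034
245 264 273 [ 0.5947 -0.2135  0.058 ] 192.13768947562707
hub px 243.0 188.0 [ 0.6264 -0.2067  0.058 ]
post top [ 0.5836 -0.2166  0.096 ]
rest tick 124.79259523339573
t 15.50 [ 0.5831 -0.2178  0.0819] yaw -100.04 zaxis [-0.0004  0.002  -1.    ] F [0.275  6.3428 8.24  ] w 0.0123 q [ 0.4658  0.597  -0.2812  1.7941  0.2205  0.7822 -1.6726]
r 0.045240817742120944 ang 193.09623569691988 dial 1.191994179629336 Frad -1.7050191041206781 Ftan -6.115530651230218
0.6 [-0.0048 -0.0523  0.0001]
0.7 [-0.006  -0.0434  0.0001]
0.8 [-0.0064 -0.0345  0.0001]
0.9 [-0.0058 -0.0256  0.0001]
1.0 [-0.0044 -0.0167  0.    ]
1.1 [-0.0021 -0.0081  0.    ]
1.2 [ 0.0011  0.0003 -0.    ]
1.23 [ 0.0022  0.0028 -0.    ]
```

Call:
carry_out --offset '[[0.001,0.0015,0],[0.001,0.0015,0],[0.001,0.0015,0],[0.001,0.0015,0],[0.001,0.0015,0]]' --turn '[[0,0,0],[0,0,0],[0,0,0],[0,0,0],[0,0,0]]'

```text
clock: 16.0
tcp_pos: [0.5833, -0.2185, 0.0819]
orientation: [-3.127, 0.275, 0.002]
contact_force: [-0.7, 5.1, 8.4]
grip_width: 0.0121
```

```bash
python3 - <<'E'
from h import *
dial(); d=grab('wrist'); dark=d['pixels'].max(2)<60; H=plane(d,px(d,[[.6264,-.2067,.058]]),.058)[0]
for row in (228,235,240,245):
    x=np.nonzero(dark[row,250:275])[0]+250; X=plane(d,[(x.min()+x.max())/2,row],.058)[0]; v=X-H; print(x.min(),x.max(),np.degrees(np.arctan2(v[1],v[0]))%360-124.8)
E
```

```text
t 16.00 [ 0.5833 -0.2185  0.0819] yaw -100.04 zaxis [-0.0008  0.0021 -1.    ] F [-0.7153  5.0904  8.4048] w 0.0121 q [ 0.4667  0.5977 -0.2811  1.7927  0.2204  0.7833 -1.6713]
r 0.04522906356891257 ang 194.02691587304673 dial 1.2082376129857904 Frad -0.5398658806053434 Ftan -5.111966060979266
0.6 [-0.0054 -0.0537  0.0001]
0.7 [-0.0067 -0.0448  0.0001]
0.8 [-0.007  -0.0358  0.0001]
0.9 [-0.0064 -0.0269  0.0001]
1.0 [-0.005  -0.0181  0.    ]
1.1 [-0.0027 -0.0094  0.    ]
1.2 [ 0.0005 -0.001   0.    ]
1.23 [ 0.0016  0.0014 -0.    ]
256 265 68.74776465489843
259 268 68.39233346528083
262 271 68.9841446482314
264 273 68.63581264740175
```

The pointer reads 68.7°, which is 1.20 rad, so the dial is on the red mark, and the spring load of about 5 N is being held. Handing in.

```bash
python3 -c "
from h import *
print(r.hand_in()); st()"
```

```text
the job is handed in; nothing more can be done
None
the job is handed in; nothing more can be done
```

I hung the copper hood on the rack's bar over the doughnut and let go of it. Then I turned the timer dial to the red third notch by its post. The job was handed in at about 16 s, with the gripper still holding the dial against its spring.

**Hood:** after release, the pictures from all sides showed it astride the bar with its ridge along it. It was still hanging there once the dial was turned.

**Dial:** the last picture puts the pointer 68.4–69.0° past rest, and the red notch is at 68.8° (1.20 rad). The tool position gave 1.21 rad. The gripper was resisting about 5 N from the spring, as expected at that notch. My first stop fell slightly short at about 1.19 rad, so I nudged it forward.

**Disagreements:** the top and wrist cameras differed by about 5 mm in x. I used the wrist camera, which agreed with what I saw at both grasps. While holding the post there was also a steady upward force of about 8 N on the tool, well under the limits; I take it to come from the jaws pinching the post.

I did not touch the pastries, card, mug or sugar jar, and did no final position check on them. The hand-in gave no verdict.

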